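# Clamp a ceramic rod in the ratchet gauge

### The job

Lay the white ceramic rod in the gauge's V rests under the spindle and slide it gently home until its end touches the red stop. Then turn the blue ratchet cap clockwise until it slips on the clamped rod, stop within half a turn of its slipping, and let go, leaving the rod clamped. Leave everything else on the bench where it is.

Things in the scene. Friction and masses are not known exactly. Their poses are not given: they have to be found in the camera images.
- rod: White ceramic rod with rounded ends, 12 mm diameter, 140 mm long, about 60 g, fragile. At first it lies level on a blue plastic rack, next to an amber rod. Origin: the rod's centre, on its axis. Its y axis runs along the rod (both ends are alike).
- gauge: Bench micrometer fixed to the bench, upright, place and yaw vary. Origin: on the bench, straight below the spindle; z up; the rod is to lie along its y. Base plate 12 mm thick, x -80..+35, y -45..+95 mm. White column 26 x 34 mm at x = -52, y = 0 carries an arm (y -17..+17, z 88..113 mm) out to x = +5 mm; a steel guide, 16 mm diameter, hangs below it to z = 78 mm round the spindle.
- home (a point): The rod's centre when fully home: gauge (0, +45, 52) mm; axes as the gauge's. Two steel 90-degree V rests carry the rod, one at gauge y = 0 right below the spindle, one at y = +62 mm, each 12 to 14 mm long in y, their arms rising to z = 51 mm and out to 11 mm either side. 4 to 10 mm are free between a rod in the rests and the spindle: the rod comes in along -y, held by its +y part beyond y = 70.
- stop: Red end stop, fixed on the gauge: an upright plate 22 mm wide, 8 mm thick, top at gauge z = 68 mm. Its face towards the rod lies at gauge y = -25 mm. Origin at the centre of its foot, gauge (0, -29, 12) mm.
- spindle: Steel spindle, 8 mm diameter, upright; it does not turn, it moves down 2.5 mm per radian of clockwise turn of the thimble. Origin: centre of its lower face, which starts 62 to 68 mm above the bench and meets the rod at 58 mm. It stays where it is left (self-locking).
- cap (a point): Centre of the blue ribbed ratchet cap on the gauge's top: on the spindle axis, 153 mm above the bench, the height to grip. The cap is 26 mm in diameter, from 137 to 169 mm above the bench, and keeps its height when turned. Below it a 19 mm thimble goes down to 115 mm. Clockwise from above closes the gauge, turning back opens it. It turns endlessly: grip anew for each part turn.
- ratchet (a joint): Slip of the cap against the thimble, rad: 0 at the start, stays near 0 while the cap drives the thimble, grows by the angle slipped clockwise. Free running takes about 0.05 N m; once the spindle bears on the rod the torque rises and the cap slips at 0.09 N m, with about 16 N on the rod.
- amber_rod: Amber glass rod of the same size on the same rack, parallel to the white one, 90 mm away; to be left alone. Origin at its centre, y along the rod.
- rack: Blue plastic rack, fixed: plate 130 x 110 x 10 mm, position and yaw vary. Origin at the centre of its underside. Two pairs of V rests at x = -45 and +45 mm, y = -18 and +18 mm (12 mm long in y) hold a rod each along y with its axis 45 mm above the bench; either rod may be in either place, shifted up to 4 mm along y.
- flask: Glass volumetric flask with blue stopper, 72 mm wide, 159 mm tall, origin under its centre; leave alone.
- beaker: Glass beaker, 70 mm wide, 90 mm tall, origin under its centre; leave alone.
- reagent: Amber bottle, 64 mm wide, 100 mm tall, origin under its centre; leave alone.
- calculator: Grey pocket calculator, 130 x 75 x 14 mm, flat on the bench, origin under its centre; leave alone.
- cuvette_box: Green open box with dividers, 90 x 110 x 35 mm, origin under its centre; leave alone.
- driver: Screwdriver, 170 mm long, lying on the bench, origin about at its middle; leave alone.
- weigh_dish: Small glass weighing bottle with knob, 48 mm wide, 46 mm tall, origin under its centre; leave alone.

How it is judged (in metres and radians):
On the way, in this order (a step that is already met when the one before it is completed fails the run):
1. the rod lies in both V rests and its end has been brought against the red stop (y of rod in the frame of gauge below 0.0475 m and x of rod in the frame of gauge between -0.003 and 0.003 m and z of rod in the frame of gauge below 0.0545 m and angle between the y axis of rod and the y axis of gauge, either way round below 0.04 rad and contact force between stop and rod above 0.3 N), for 0.05 s.
2. the spindle clamps the rod and the cap has slipped by at least 0.35 rad (contact force between spindle and rod above 6 N and value of joint ratchet above 0.35 rad), for 0.1 s.
At the end, for the whole second after the job is handed in: The rod lies in both V rests (within 2.5 mm sideways and in height, within 0.03 rad along the gauge's y), its end no more than 2.5 mm from the red stop, clamped by the spindle with more than 6 N; the cap has slipped by at least 0.35 rad; the rod is at rest (all of step 2 and y of rod in the frame of gauge between 0.043 and 0.0475 m and x of rod in the frame of gauge between -0.0025 and 0.0025 m and z of rod in the frame of gauge between 0.049 and 0.0545 m and angle between the y axis of rod and the y axis of gauge, either way round below 0.03 rad and linear speed of rod below 0.01 m/s); the robot touches nothing.
It fails at once if the rod is pushed against the red stop with more than 15 N or clamped with more than 30 N (contact force between stop and rod above 15 N or contact force between spindle and rod above 30 N).
It fails at once if the cap is spun on for more than half a turn after it slips (value of joint ratchet above 3.14 rad).
It fails at once if the rod falls to the bench (height (world z) of rod below 0.03 m).
It fails at once if the amber rod is disturbed by more than 10 mm (distance of amber_rod from where it was at the start of the episode above 0.01 m).
It fails at once if a bystander is moved by more than 20 mm (distance of any of flask, beaker, reagent, calculator, cuvette_box, driver, weigh_dish from where it was at the start of the episode above 0.02 m).
It also fails if it takes over 72 s, if anything falls off the work surface, if the arm or the gripper's body presses on something with over 40 N, if the wrist force passes 120 N, or if a joint passes its speed limit or range.

### The arm

A 6-joint arm with a two-finger parallel gripper is mounted at the origin on the work surface. World frame = base frame: x ahead of the robot, y to its left, z up, the work surface at z = 0. Lengths are in m, angles in degrees, forces in N, time in s.
With the tool pointing down it reaches from about 0.3 to 0.85 m from the base axis. Payload 4.2 kg.
Tool frame: the origin (TCP) lies midway between the tips of the shut fingers; the grasp point (between the pads) lies 19 mm behind it; z points along the fingers, y is the line along which they close (so a half turn about z gives the same grasp; the last joint's range is limited). The gripper opens to 91 mm and grips with 3 to 60 N. Pads are 32 mm wide; open, the fingers measure 118 mm over their backs; the gripper's body (76 mm by 178 mm) begins 60 mm behind the grasp point.
Start: joints at [-68.984, 18.312, 89.639, -0, 72.044, -1.146], TCP at [0.217, -0.533, 0.192] pointing down, gripper open.
Joint ranges: [-177.97, 177.97], [-48.28, 115.42], [12.27, 149.76], [-77.06, 257.06], [2.81, 150.46], [-146.56, 146.56]. Speed limits (degrees/s): [147.25, 147.25, 180, 180, 180, 180].

### API

Orientations are given as a 3x3 rotation matrix whose columns are the frame's x, y, z axes.
In Python, from rig import r, capture, workorder gives the robot as it stands. The module is installed in compiled form; this text tells all that it offers.
- The arm moves only by the tool jog_arm, never from a script. Its argument "series" is a list of rows, each an object of numbers: "claw": the opening, from 0 (shut) to 1 (fully open); "dx", "dy", "dz": the shift along the tool's x, y, z in cm; "roll": the turn about the tool's z in degrees. In form: [{"claw": .., "dx": .., "dy": .., "dz": .., "roll": ..}, ...]. A call has 1 to 12 rows; each row shifts and turns the commanded pose from where the row before left it, along the tool's axes as they then stand; what a row does not reach is not made up. A row lasts 1/12 s, in which the tool goes at most 41.7 mm and 7.16 degrees, less where a joint would pass 70% of its speed; a pose out of reach is approached as far as the arm can. A call is refused whole if a number of a shift passes 4.17 or a number of a turn 7.16, either way. A call with a gripper value outside its range is refused whole. The fingers move at their own pace and stop on an object; "squeeze" is the grip in N (left out, the last holds). Time passes only in rows, so rows that do not move let the fingers close. It gives the time, the measured TCP pose, the force, the opening and the grip force at its end, in the units of the state.
- r.read_state(): the state, without advancing time (a new reading comes with each control period).
- capture(name): name is "side" or "top"; returns a dict with "image" (420x560x3 uint8, red, green, blue), "depth" (420x560 float32, m along the optical axis (not along the pixel's ray), 0 where there is no reading), "mtx" (3x3 intrinsics, pixels), "distortion" ([k1, k2, p1, p2, k3] as OpenCV has them; the pictures are not rectified), "pose" (4x4, takes a point from camera to world coordinates). Camera axes: x right, y up, looking along -z (the intrinsics and any distortion apply to the point x, -y, -z); pixel columns grow to the right and rows downward; lengths in m; the calibration is good to about 2 mm. A picture is of the moment at which its call begins.
- workorder.job_done(): hands the job in; it is judged then, once.
The state is a dict: "time_s": time; "qpos": joint angles; "joint_velocities": joint speeds; "joint_efforts": joint torques, N m; "eef_pos": TCP position; "eef_rot": TCP orientation; "force": force on the tool from outside, world axes, zero at the start; "ft_torque": the same for the moment, N m; "gripper_width": finger opening in m; "gripper_force": force on a finger pad.
Only numpy, scipy, OpenCV 4.12 (cv2) and the standard library are available. Lean on these libraries where they do the work, as an engineer would, in place of code of your own. Each camera call takes 0.05 s, during which the arm holds its last target. There are 200 camera calls.

## Working session

There is one attempt and no reset: what is moved stays moved. The work goes in short steps, Python scripts to look and compute and a tool call to move; the robot and the scene stay as the last step left them, time stands still between calls to the robot, and variables do not carry over. Pictures are saved under pics/ and viewed, at most 10 in all, crops included, and the job is handed in when it is done.

Besides the shell and the picture viewer there is one more tool, called after "Emit:" as name(argument=value, ...), one argument or row to a line, values as JSON. jog_arm: Moves the arm, as the interface text tells. Its arguments: {"type":"object","properties":{"series":{"type":"array"},"squeeze":{"type":"number"}},"required":["series"]}

```bash
mkdir -p pics; python3 - <<'E'
from rig import r,capture
import cv2,numpy as np
for n in("top","side"):
    c=capture(n); cv2.imwrite(f"pics/{n}0.png",c["image"][:,:,::-1]); np.savez(f"{n}0.npz",**c)
    print(n,c["mtx"].tolist(),c["distortion"],np.round(c["pose"],3).tolist())
s=r.read_state();print(s)
E
```

```text
top [[418.1053506464747, 0.0, 278.8489352774932], [0.0, 418.1053506464747, 206.72733453653535], [0.0, 0.0, 1.0]] [0.02579805 0.         0.         0.         0.        ] [[-0.029, 0.985, -0.169, 0.338], [-0.999, -0.031, -0.013, 0.024], [-0.018, 0.168, 0.986, 1.499], [0.0, 0.0, 0.0, 1.0]]
side [[402.63926510013715, 0.0, 276.62644961537706], [0.0, 402.63926510013715, 209.25525807720933], [0.0, 0.0, 1.0]] [-0.07261855  0.          0.          0.          0.        ] [[-0.893, 0.285, -0.348, 0.192], [-0.45, -0.565, 0.692, 0.721], [0.0, 0.775, 0.632, 0.759], [0.0, 0.0, 0.0, 1.0]]
{'time_s': 0.1, 'qpos': array([-6.89817409e+01,  1.83483503e+01,  8.96970086e+01, -2.83649896e-04,
        7.20419680e+01, -1.14392010e+00]), 'joint_velocities': array([ 0.00597132, -0.16499045, -0.10784961,  0.09469693, -0.00190545,
        0.02923463]), 'joint_efforts': array([-2.08157430e-04, -4.13331664e+01, -2.32508862e+01,  7.27956416e-02,
        4.21288563e-02, -5.05333401e-05]), 'eef_pos': array([ 0.21676244, -0.53208943,  0.19171694]), 'eef_rot': array([[ 9.26119225e-01,  3.77230537e-01, -5.51053400e-04],
       [ 3.77230938e-01, -9.26118135e-01,  1.42104647e-03],
       [ 2.57215752e-05, -1.52393285e-03, -9.99998838e-01]]), 'force': array([-0.30668394, -0.61760815,  0.72480959]), 'ft_torque': array([ 1.09264365e-02, -3.12890479e-05, -3.30365249e-02]), 'gripper_force': 0.0, 'gripper_width': 0.09134478010282723}
```

View pics/top0.png

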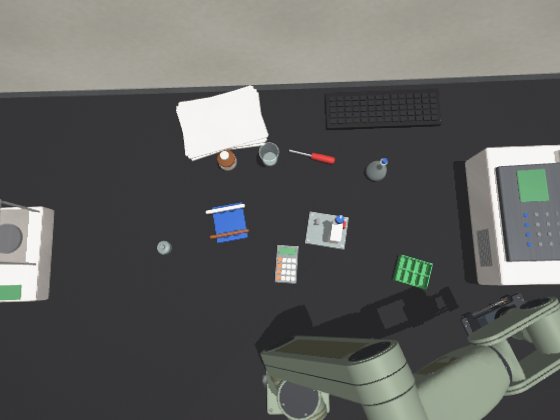

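View pics/side0.png

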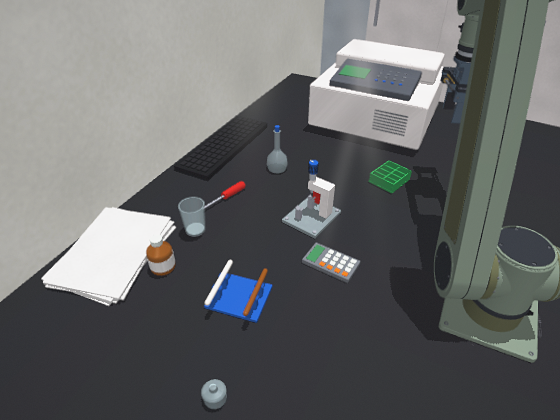

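The top view shows the white rod at about (225,209), amber at (230,234), and the gauge plate at (327,230) with its cap at (339,219) and the red stop at (345,224). So gauge +y points to image left (about world +y) and the column faces the robot. The side view shows the white rod at (219,283), cap (314,167), gauge base (312,215).

```bash
cat > h.py <<'E'
import numpy as np,cv2
def rays(c,px):
    p=cv2.undistortPoints(np.float64(px).reshape(-1,1,2),c["mtx"],c["distortion"]).reshape(-1,2)
    d=np.c_[p[:,0],-p[:,1],-np.ones(len(p))]
    return c["pose"][:3,3],d@c["pose"][:3,:3].T
def onz(c,px,z):
    o,d=rays(c,px); return o+d*((z-o[2])/d[:,2])[:,None]
def cloud(c,m):
    v,u=np.nonzero(m&(c["depth"]>0)); o,d=rays(c,np.c_[u,v]); return np.c_[u,v],o+d*c["depth"][v,u][:,None]
def tri(ca,pa,cb,pb):
    oa,da=rays(ca,pa);ob,db=rays(cb,pb);da=da[0]/np.linalg.norm(da);db=db[0]/np.linalg.norm(db)
    t=np.linalg.lstsq(np.c_[da,-db],ob-oa,rcond=None)[0];a=oa+da*t[0];b=ob+db*t[1]
    return (a+b)/2,np.linalg.norm(a-b)
def hsv(c): return cv2.cvtColor(c["image"],cv2.COLOR_RGB2HSV)
def big(m,box):
    k=np.zeros(m.shape,bool);k[box[1]:box[3],box[0]:box[2]]=1
    n,l,s,_=cv2.connectedComponentsWithStats((m&k).astype(np.uint8)); return l==1+np.argmax(s[1:,4])
def ends(m):
    v,u=np.nonzero(m);p=np.c_[u,v].astype(float);c0=p.mean(0);d=np.linalg.svd(p-c0,full_matrices=False)[2][0]
    t=(p-c0)@d; return c0,d,c0+d*(t.min()-.5),c0+d*(t.max()+.5)
E
python3 - <<'E'
from h import *
np.set_printoptions(precision=4,suppress=True)
C={n:dict(np.load(n+"0.npz")) for n in("top","side")}
box=dict(top=dict(rod=(200,198,250,220),amb=(205,225,255,243),cap=(330,210,350,226),stop=(336,215,352,235),plate=(300,205,355,255),rack=(208,200,250,245)),
 side=dict(rod=(200,255,236,308),amb=(240,265,272,320),cap=(303,155,325,178),stop=(306,185,325,206),plate=(278,190,345,240),rack=(200,265,275,325)))
cen={}
for n,c in C.items():
    H=hsv(c).astype(int);h,s,v=H[...,0],H[...,1],H[...,2]
    M=dict(rod=(s<60)&(v>140),amb=(h<20)&(s>120)&(v>50),cap=(h>100)&(h<130)&(s>130)&(v>50),stop=((h<8)|(h>172))&(s>150)&(v>60),plate=(v>70)&(s<60),rack=(h>100)&(h<130)&(s>130)&(v>50))
    for k in M:
        m=big(M[k],box[n][k]);c0,d,a,b=ends(m);cen[n,k]=c0
        z=dict(rod=.045,amb=.045,cap=.153,stop=.05,plate=.012,rack=.01)[k]
        u,P=cloud(c,m)
        print(n,k,m.sum(),c0,"cen@z",onz(c,[c0],z)[0],"cloud med",np.median(P,0),"zmax",np.percentile(P[:,2],95))
        if k in("rod","amb"):
            e=onz(c,[a,b],z);print("  ends",e[:,:2].tolist(),"len",np.linalg.norm(e[0]-e[1]),"yaw",np.degrees(np.arctan2(*(e[1]-e[0])[[0,1]])), "mid",e.mean(0))
        if k in("plate","rack"):
            P=P[abs(P[:,2]-z)<.005];Q=onz(c,u[abs(cloud(c,m)[1][:,2]-z)<.005],z)
            R=cv2.minAreaRect((Q[:,:2]*1000).astype(np.float32));print("  rect",R, cv2.boxPoints(R).tolist())
        if k=="cap":
            T=P[P[:,2]>.163];print("  captop",len(T),T.mean(0) if len(T) else"")
for k in("rod","amb","cap","stop"): print("tri",k,tri(C["top"],[cen["top",k]],C["side"],[cen["side",k]]))
ims=[]
for n,(x0,y0,x1,y1) in dict(top=(190,190,360,260),side=(190,150,350,325)).items():
    i=C[n]["image"][y0:y1,x0:x1,::-1];ims.append(cv2.resize(i,None,fx=4.5 if n=="top" else 3.3,fy=4.5 if n=="top" else 3.3,interpolation=cv2.INTER_CUBIC))
cv2.imwrite("pics/t1.png",ims[0]);cv2.imwrite("pics/s1.png",ims[1])
E
```

```text
top rod 152 [225.1513 208.4737] cen@z [0.5871 0.2337 0.045 ] cloud med [0.5873 0.2335 0.0486] zmax 0.05488668396705707
  ends [[0.5976765314594641, 0.16445724960065244], [0.5763199173379581, 0.30377384537321694]] len 0.14094402727462788 yaw -8.715341834654172 mid [0.587  0.2341 0.045 ]
top amb 97 [227.4742 233.7732] cen@z [0.4971 0.2261 0.045 ] cloud med [0.4959 0.2268 0.0503] zmax 0.05508069214058614
  ends [[0.5088108403519768, 0.15181349410678185], [0.48717954379633804, 0.2896309751175833]] len 0.139504734911904 yaw -8.92014817442884 mid [0.498  0.2207 0.045 ]
top cap 46 [339.1522 219.2391] cen@z [ 0.5215 -0.1516  0.153 ] cloud med [ 0.5194 -0.1488  0.1693] zmax 0.17529455822097895
  captop 43 [ 0.52   -0.1498  0.1697]
top stop 11 [343.7273 225.    ] cen@z [ 0.5148 -0.1799  0.05  ] cloud med [ 0.512  -0.1781  0.0658] zmax 0.07167942315511044
top plate 1259 [325.6489 230.6728] cen@z [ 0.5011 -0.1199  0.012 ] cloud med [ 0.4968 -0.1193  0.0128] zmax 0.1144336845538636
  rect ((503.52069091796875, -122.82333374023438), (142.91549682617188, 117.48749542236328), 79.27376556396484) [[43
[... 1790 characters left out ...]
]]
side rack 1805 [239.2172 297.2693] cen@z [0.5361 0.2307 0.01  ] cloud med [0.5406 0.2323 0.0081] zmax 0.025445986138017518
  rect ((539.2181396484375, 226.71395874023438), (127.55924987792969, 109.584228515625), 8.9410982131958) [[467.6977844238281, 270.9277038574219], [484.7292785644531, 162.67507934570312], [610.738525390625, 182.50021362304688], [593.70703125, 290.7528381347656]]
tri rod (array([0.5884, 0.2347, 0.0388]), np.float64(0.000524428803291126))
tri amb (array([0.4957, 0.2251, 0.0499]), np.float64(0.0019492172673494569))
tri cap (array([ 0.5206, -0.1518,  0.1538]), np.float64(0.001670501444467248))
tri stop (array([ 0.5162, -0.1834,  0.0277]), np.float64(0.002834072980353039))
```

View pics/s1.png

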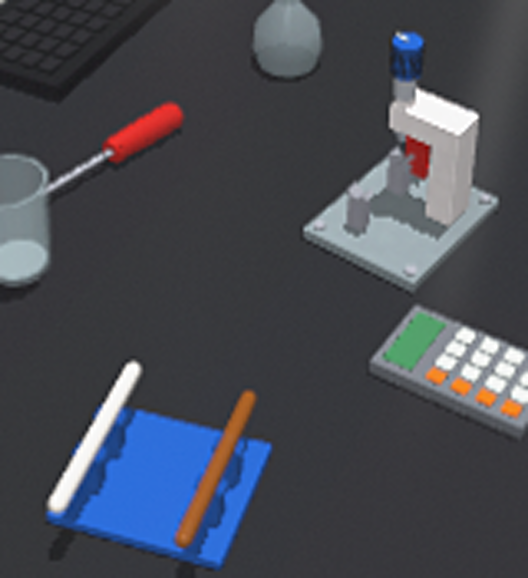

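The crop shows the column, two V rests and the red stop on the gauge. Both views agree:
- **Cap:** about (0.520, -0.150).
- **Gauge yaw:** about -10.5°.
- **Rod:** centre (0.587, 0.234), yaw +8.8°, length 0.141 as it should be.

I'll roll in place first and rise.

Emit:
jog_arm(
  series=[
    {"claw": 1, "roll": -6.95, "dz": -0.4},
    {"roll": -6.95, "dz": -0.4},
    {"roll": -6.95, "dz": -0.4},
    {"roll": -6.95, "dz": -0.4},
    {"roll": -6.95, "dz": -0.4},
    {"roll": -6.95, "dz": -0.4},
    {"roll": -6.95, "dz": -0.4},
    {"roll": -6.95, "dz": -0.4},
    {"roll": -6.95, "dz": -0.4},
    {"roll": -6.95, "dz": -0.4},
    {"roll": -6.95, "dz": -0.4},
    {"dz": 0},
  ],
)

```text
schema error: expected keys claw, dx, dy, dz, roll
```

```bash
cat > go.py <<'E'
import sys;from rig import r
from h import *
G=np.array([.5202,-.1500]);gy=np.array([.183,.983]);gx=np.array([.983,-.183])
def to(p,a=None):
    s=r.read_state();R=s["eef_rot"];e=s["eef_pos"];n=np.degrees(np.arctan2(R[1,0],R[0,0]))
    d=R.T@(np.array(p)-e)*100
    print("t",round(s["time_s"],2),"pos",e.round(4),"a",n.round(2),"tilt",R[:2,2].round(4),"need cm",d.round(2),"roll",None if a is None else round(n-a,2),"q6",s["qpos"][5].round(1),"F",s["force"].round(2),"T",s["ft_torque"].round(3),"w",round(s["gripper_width"],4),s["gripper_force"])
E
python3 -c "
from go import *
to([.587-.151*.046,.2337+.988*.046,.23],98.7)"
```

```text
t 0.1 pos [ 0.2168 -0.5321  0.1917] a 22.16 tilt [-0.0006  0.0014] need cm [ 64.25 -61.43  -3.73] roll -76.54 q6 -1.1 F [-0.31 -0.62  0.72] T [ 0.011 -0.    -0.033] w 0.0913 0.0
```

Emit:
jog_arm(
  series=[
    {"claw": 1, "dx": 0, "dy": 0, "dz": -0.4, "roll": -6.95},
    {"claw": 1, "dx": 0, "dy": 0, "dz": -0.4, "roll": -6.95},
    {"claw": 1, "dx": 0, "dy": 0, "dz": -0.4, "roll": -6.95},
    {"claw": 1, "dx": 0, "dy": 0, "dz": -0.4, "roll": -6.95},
    {"claw": 1, "dx": 0, "dy": 0, "dz": -0.4, "roll": -6.95},
    {"claw": 1, "dx": 0, "dy": 0, "dz": -0.4, "roll": -6.95},
    {"claw": 1, "dx": 0, "dy": 0, "dz": -0.4, "roll": -6.95},
    {"claw": 1, "dx": 0, "dy": 0, "dz": -0.4, "roll": -6.95},
    {"claw": 1, "dx": 0, "dy": 0, "dz": -0.4, "roll": -6.95},
    {"claw": 1, "dx": 0, "dy": 0, "dz": -0.4, "roll": -6.95},
    {"claw": 1, "dx": 0, "dy": 0, "dz": -0.4, "roll": -6.95},
    {"claw": 1, "dx": 0, "dy": 0, "dz": 0, "roll": 0},
  ],
)

```text
time_s: 1.1
eef_pos: [0.2169, -0.5327, 0.2368]
eef_rot: [[-0.152, 0.988, 0.0], [0.988, 0.152, -0.001], [-0.001, 0.0, -1.0]]
force: [-0.0, -0.5, 1.1]
gripper_width: 0.0914
gripper_force: 0.0
```

```bash
python3 -c "
from go import *
to([.587-.151*.046,.2337+.988*.046,.23],98.7)"
```

```text
t 1.1 pos [ 0.2169 -0.5327  0.2368] a 98.72 tilt [ 0.0002 -0.0006] need cm [74.74 48.2   0.64] roll 0.02 q6 -77.7 F [-0.04 -0.48  1.12] T [ 0.035 -0.112 -0.016] w 0.0914 0.0
```

Emit:
jog_arm(
  series=[
    {"claw": 1, "dx": 2.7, "dy": 1.75, "dz": 0, "roll": 0},
    {"claw": 1, "dx": 2.7, "dy": 1.75, "dz": 0, "roll": 0},
    {"claw": 1, "dx": 2.7, "dy": 1.75, "dz": 0, "roll": 0},
    {"claw": 1, "dx": 2.7, "dy": 1.75, "dz": 0, "roll": 0},
    {"claw": 1, "dx": 2.7, "dy": 1.75, "dz": 0, "roll": 0},
    {"claw": 1, "dx": 2.7, "dy": 1.75, "dz": 0, "roll": 0},
    {"claw": 1, "dx": 2.7, "dy": 1.75, "dz": 0, "roll": 0},
    {"claw": 1, "dx": 2.7, "dy": 1.75, "dz": 0, "roll": 0},
    {"claw": 1, "dx": 2.7, "dy": 1.75, "dz": 0, "roll": 0},
    {"claw": 1, "dx": 2.7, "dy": 1.75, "dz": 0, "roll": 0},
    {"claw": 1, "dx": 2.7, "dy": 1.75, "dz": 0, "roll": 0},
    {"claw": 1, "dx": 2.7, "dy": 1.75, "dz": 0, "roll": 0},
  ],
)

```text
time_s: 2.1
eef_pos: [0.3761, -0.1791, 0.2361]
eef_rot: [[-0.146, 0.989, -0.0], [0.989, 0.146, 0.0], [0.0, -0.0, -1.0]]
force: [0.2, -0.2, 0.2]
gripper_width: 0.0914
gripper_force: 0.0
```

Emit:
jog_arm(
  series=[
    {"claw": 1, "dx": 2.7, "dy": 1.75, "dz": 0, "roll": 0},
    {"claw": 1, "dx": 2.7, "dy": 1.75, "dz": 0, "roll": 0},
    {"claw": 1, "dx": 2.7, "dy": 1.75, "dz": 0, "roll": 0},
    {"claw": 1, "dx": 2.7, "dy": 1.75, "dz": 0, "roll": 0},
    {"claw": 1, "dx": 2.7, "dy": 1.75, "dz": 0, "roll": 0},
    {"claw": 1, "dx": 2.7, "dy": 1.75, "dz": 0, "roll": 0},
    {"claw": 1, "dx": 2.7, "dy": 1.75, "dz": 0, "roll": 0},
    {"claw": 1, "dx": 2.7, "dy": 1.75, "dz": 0, "roll": 0},
    {"claw": 1, "dx": 2.7, "dy": 1.75, "dz": 0, "roll": 0},
    {"claw": 1, "dx": 2.7, "dy": 1.75, "dz": 0, "roll": 0},
    {"claw": 1, "dx": 2.7, "dy": 1.75, "dz": 0, "roll": 0},
    {"claw": 1, "dx": 2.7, "dy": 1.75, "dz": 0, "roll": 0},
  ],
)

```text
time_s: 3.1
eef_pos: [0.5352, 0.1726, 0.2358]
eef_rot: [[-0.147, 0.989, -0.001], [0.989, 0.147, -0.0], [-0.0, -0.001, -1.0]]
force: [0.5, -1.5, 0.6]
gripper_width: 0.0914
gripper_force: 0.0
```

```bash
python3 -c "
from go import *
to([.587-.151*.046,.2337+.988*.046,.026],98.7)"
```

```text
t 3.1 pos [0.5352 0.1726 0.2358] a 98.43 tilt [-0.0009 -0.0004] need cm [ 9.89  6.01 20.97] roll -0.27 q6 8.3 F [ 0.53 -1.49  0.57] T [-0.027 -0.12   0.005] w 0.0914 0.0
```

Emit:
jog_arm(
  series=[
    {"claw": 1, "dx": 2.5, "dy": 1.5, "dz": 0, "roll": -0.27},
    {"claw": 1, "dx": 2.5, "dy": 1.5, "dz": 0, "roll": 0},
    {"claw": 1, "dx": 2.5, "dy": 1.5, "dz": 0, "roll": 0},
    {"claw": 1, "dx": 2.4, "dy": 1.5, "dz": 0, "roll": 0},
    {"claw": 1, "dx": 0, "dy": 0, "dz": 2.5, "roll": 0},
    {"claw": 1, "dx": 0, "dy": 0, "dz": 3.5, "roll": 0},
    {"claw": 1, "dx": 0, "dy": 0, "dz": 3.5, "roll": 0},
    {"claw": 1, "dx": 0, "dy": 0, "dz": 3.5, "roll": 0},
    {"claw": 1, "dx": 0, "dy": 0, "dz": 3.0, "roll": 0},
    {"claw": 1, "dx": 0, "dy": 0, "dz": 2.0, "roll": 0},
    {"claw": 1, "dx": 0, "dy": 0, "dz": 1.0, "roll": 0},
    {"claw": 1, "dx": 0, "dy": 0, "dz": 0, "roll": 0},
  ],
)

```text
time_s: 4.1
eef_pos: [0.5774, 0.2772, 0.0434]
eef_rot: [[-0.152, 0.988, -0.005], [0.988, 0.152, -0.003], [-0.002, -0.006, -1.0]]
force: [-0.2, -0.6, -0.5]
gripper_width: 0.0912
gripper_force: 0.0
```

```bash
python3 -c "
from go import *
to([.587-.151*.046,.2337+.988*.046,.026],98.7)
from rig import capture
i=capture('side')['image'][150:330,180:380,::-1];cv2.imwrite('pics/g1.png',cv2.resize(i,None,fx=3,fy=3,interpolation=2))"
```

```text
t 4.1 pos [0.5774 0.2772 0.0434] a 98.77 tilt [-0.0053 -0.0025] need cm [0.16 0.3  1.74] roll 0.07 q6 15.9 F [-0.16 -0.64 -0.54] T [-0.082 -0.073  0.008] w 0.0912 0.0
```

View pics/g1.png

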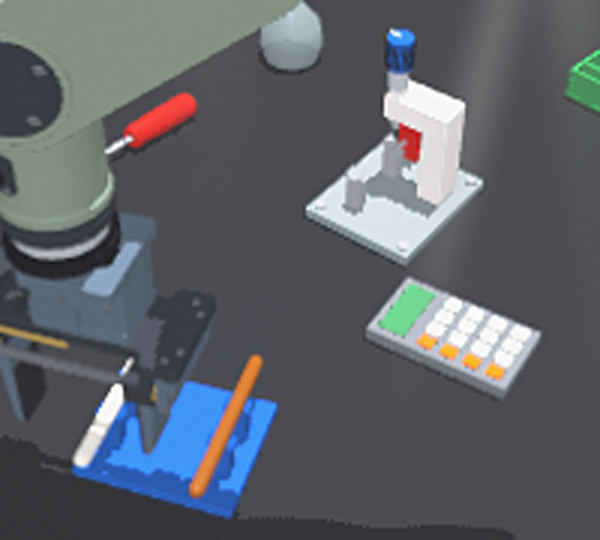

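The fingers straddle the white rod, with tips near (20,415) and (150,450), and the amber rod is clear. I'll finish the descent and grip.

Emit:
jog_arm(
  series=[
    {"claw": 1, "dx": 0.1, "dy": 0.2, "dz": 0.4, "roll": 0},
    {"claw": 1, "dx": 0, "dy": 0, "dz": 0, "roll": 0},
    {"claw": 1, "dx": 0, "dy": 0, "dz": 0, "roll": 0},
    {"claw": 1, "dx": 0, "dy": 0, "dz": 0, "roll": 0},
  ],
)

```text
time_s: 4.48
eef_pos: [0.5818, 0.2797, 0.0436]
eef_rot: [[-0.154, 0.988, 0.002], [0.988, 0.154, 0.001], [0.0, 0.002, -1.0]]
force: [0.2, -0.1, 0.6]
gripper_width: 0.0911
gripper_force: 0.0
```

```bash
python3 -c "
from go import *
to([.587-.151*.046,.2337+.988*.046,.026],98.7)"
```

```text
t 4.48 pos [0.5818 0.2797 0.0436] a 98.87 tilt [0.002  0.0008] need cm [-0.03 -0.18  1.76] roll 0.17 q6 15.8 F [ 0.17 -0.11  0.6 ] T [-0.034 -0.109  0.002] w 0.0911 0.0
```

Emit:
jog_arm(
  series=[
    {"claw": 1, "dx": 0, "dy": -0.1, "dz": 0.9, "roll": 0},
    {"claw": 1, "dx": 0, "dy": -0.1, "dz": 0.9, "roll": 0},
    {"claw": 1, "dx": 0, "dy": 0, "dz": 0, "roll": 0},
    {"claw": 1, "dx": 0, "dy": 0, "dz": 0, "roll": 0},
    {"claw": 1, "dx": 0, "dy": 0, "dz": 0, "roll": 0},
  ],
)

```text
time_s: 4.9
eef_pos: [0.579, 0.279, 0.0241]
eef_rot: [[-0.154, 0.988, -0.0], [0.988, 0.154, -0.0], [-0.0, -0.0, -1.0]]
force: [0.5, -0.7, -0.7]
gripper_width: 0.091
gripper_force: 0.0
```

```bash
python3 -c "
from go import *
to([.587-.151*.046,.2337+.988*.046,.026],98.7)"
```

```text
t 4.9 pos [0.579  0.279  0.0241] a 98.88 tilt [-0.0004 -0.0003] need cm [-0.    0.1  -0.19] roll 0.18 q6 15.8 F [ 0.54 -0.75 -0.69] T [-0.042 -0.133  0.014] w 0.091 0.0
```

Emit:
jog_arm(
  series=[
    {"claw": 1, "dx": 0, "dy": 0.1, "dz": -0.15, "roll": 0.15},
    {"claw": 0.2, "dx": 0, "dy": 0, "dz": 0, "roll": 0},
    {"claw": 0.2, "dx": 0, "dy": 0, "dz": 0, "roll": 0},
    {"claw": 0.2, "dx": 0, "dy": 0, "dz": 0, "roll": 0},
    {"claw": 0.2, "dx": 0, "dy": 0, "dz": 0, "roll": 0},
    {"claw": 0.2, "dx": 0, "dy": 0, "dz": 0, "roll": 0},
    {"claw": 0, "dx": 0, "dy": 0, "dz": 0, "roll": 0},
    {"claw": 0, "dx": 0, "dy": 0, "dz": 0, "roll": 0},
    {"claw": 0, "dx": 0, "dy": 0, "dz": 0, "roll": 0},
    {"claw": 0, "dx": 0, "dy": 0, "dz": 0, "roll": 0},
    {"claw": 0, "dx": 0, "dy": 0, "dz": 0, "roll": 0},
    {"claw": 0, "dx": 0, "dy": 0, "dz": 0, "roll": 0},
  ],
  squeeze=20,
)

```text
time_s: 5.9
eef_pos: [0.5801, 0.2792, 0.0259]
eef_rot: [[-0.152, 0.988, 0.0], [0.988, 0.152, -0.0], [-0.0, 0.0, -1.0]]
force: [-0.5, -0.1, 0.5]
gripper_width: 0.0207
gripper_force: 0.0
```

Emit:
jog_arm(
  series=[
    {"claw": 0, "dx": 0, "dy": 0, "dz": 0, "roll": 0},
    {"claw": 0, "dx": 0, "dy": 0, "dz": 0, "roll": 0},
    {"claw": 0, "dx": 0, "dy": 0, "dz": 0, "roll": 0},
    {"claw": 0, "dx": 0, "dy": 0, "dz": 0, "roll": 0},
    {"claw": 0, "dx": 0, "dy": 0, "dz": 0, "roll": 0},
  ],
)

```text
time_s: 6.32
eef_pos: [0.5798, 0.2791, 0.0259]
eef_rot: [[-0.152, 0.988, -0.001], [0.988, 0.152, -0.0], [-0.0, -0.001, -1.0]]
force: [-1.3, -0.5, 0.8]
gripper_width: 0.0095
gripper_force: 18.3
```

Emit:
jog_arm(
  series=[
    {"claw": 0, "dx": 0, "dy": 0, "dz": -0.5, "roll": 0},
    {"claw": 0, "dx": 0, "dy": 0, "dz": -1, "roll": 0},
    {"claw": 0, "dx": 0, "dy": 0, "dz": -1.5, "roll": 0},
    {"claw": 0, "dx": 0, "dy": 0, "dz": -2, "roll": 0},
    {"claw": 0, "dx": 0, "dy": 0, "dz": -2, "roll": 0},
    {"claw": 0, "dx": 0, "dy": 0, "dz": -1, "roll": 0},
    {"claw": 0, "dx": 0, "dy": 0, "dz": 0, "roll": 0},
    {"claw": 0, "dx": 0, "dy": 0, "dz": 0, "roll": 0},
    {"claw": 0, "dx": 0, "dy": 0, "dz": 0, "roll": 0},
  ],
)

```text
time_s: 7.07
eef_pos: [0.5794, 0.2789, 0.1049]
eef_rot: [[-0.152, 0.988, -0.002], [0.988, 0.152, -0.001], [-0.001, -0.002, -1.0]]
force: [0.1, 0.4, -0.5]
gripper_width: 0.0092
gripper_force: 18.0
```

```bash
python3 -c "
from go import *
# target: rod centre gauge y=150 at z .062 ; gripper 46 further
p=G+gy*.196
to([p[0],p[1],.105],79.5)
from rig import capture
c=capture('side');np.savez('side1.npz',**c)
i=c['image'][150:330,180:380,::-1];cv2.imwrite('pics/g2.png',cv2.resize(i,None,fx=3,fy=3,interpolation=2))"
```

```text
t 7.07 pos [0.5794 0.2789 0.1049] a 98.73 tilt [-0.0016 -0.0009] need cm [-2.299e+01 -5.890e+00  2.000e-02] roll 19.23 q6 16.0 F [ 0.14  0.42 -0.52] T [ 0.002 -0.104 -0.032] w 0.0092 18.025453090667725
```

View pics/g2.png

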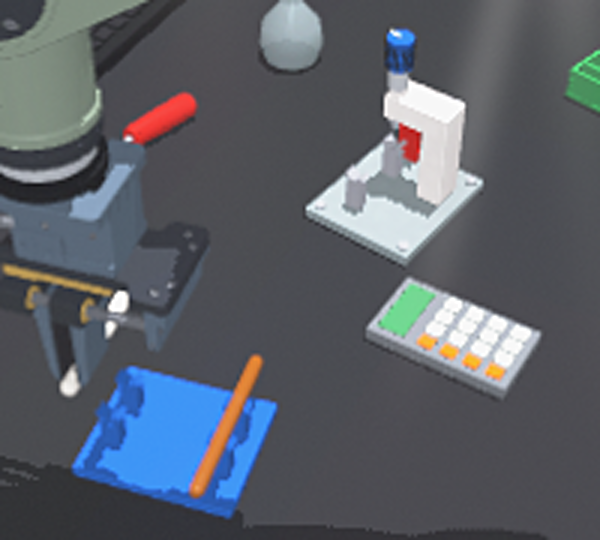

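The rod is held and lifted at (70,385)–(118,305), and the amber rod is undisturbed. Next I move to a point in front of the gauge.

Emit:
jog_arm(
  series=[
    {"claw": 0, "dx": -1, "dy": -0.3, "dz": 0, "roll": 0},
    {"claw": 0, "dx": -2.2, "dy": -0.6, "dz": 0, "roll": 0},
    {"claw": 0, "dx": -2.8, "dy": -0.7, "dz": 0, "roll": 0},
    {"claw": 0, "dx": -2.8, "dy": -0.7, "dz": 0, "roll": 0},
    {"claw": 0, "dx": -2.8, "dy": -0.7, "dz": 0, "roll": 0},
    {"claw": 0, "dx": -2.8, "dy": -0.7, "dz": 0, "roll": 0},
    {"claw": 0, "dx": -2.8, "dy": -0.7, "dz": 0, "roll": 0},
    {"claw": 0, "dx": -2.8, "dy": -0.7, "dz": 0, "roll": 0},
    {"claw": 0, "dx": -2, "dy": -0.5, "dz": 0, "roll": 0},
    {"claw": 0, "dx": -1, "dy": -0.3, "dz": 0, "roll": 0},
    {"claw": 0, "dx": 0, "dy": 0, "dz": 0, "roll": 4},
    {"claw": 0, "dx": 0, "dy": 0, "dz": 0, "roll": 5},
  ],
)

```text
time_s: 8.12
eef_pos: [0.556, 0.042, 0.1054]
eef_rot: [[0.01, 1.0, -0.001], [1.0, -0.01, 0.0], [0.0, -0.001, -1.0]]
force: [0.9, -0.2, -0.8]
gripper_width: 0.0095
gripper_force: 18.1
```

Emit:
jog_arm(
  series=[
    {"claw": 0, "dx": 0, "dy": 0, "dz": 0, "roll": 5},
    {"claw": 0, "dx": 0, "dy": 0, "dz": 0, "roll": 4},
    {"claw": 0, "dx": 0, "dy": 0, "dz": 0, "roll": 1.2},
    {"claw": 0, "dx": 0, "dy": 0, "dz": 0, "roll": 0},
    {"claw": 0, "dx": 0, "dy": 0, "dz": 0, "roll": 0},
    {"claw": 0, "dx": 0, "dy": 0, "dz": 0, "roll": 0},
  ],
)

```text
time_s: 8.62
eef_pos: [0.5566, 0.043, 0.1057]
eef_rot: [[0.18, 0.984, -0.0], [0.984, -0.18, -0.0], [-0.0, -0.0, -1.0]]
force: [0.4, -0.2, -0.0]
gripper_width: 0.0095
gripper_force: 18.0
```

```bash
python3 - <<'E'
from go import *
p=G+gy*.196
to([p[0],p[1],.105],79.5)
from rig import capture
for n in("top","side"):
    c=capture(n);np.savez(n+'2.npz',**c)
    s=r.read_state();e=s["eef_pos"]
    # rod cloud: white points near expected
    P0=cloud(c,hsv(c)[...,2]>90);u,P=P0;H=hsv(c)[u[:,1],u[:,0]]
    g=np.c_[(P[:,:2]-G)@gx,(P[:,:2]-G)@gy,P[:,2]]
    k=(abs(g[:,0])<.02)&(g[:,1]>.07)&(g[:,1]<.24)&(g[:,2]>.1)&(g[:,2]<.145)&(H[:,1]<50)&(H[:,2]>140)
    q=g[k];print(n,k.sum());
    for lo in np.arange(.07,.24,.015):
        m=(q[:,1]>=lo)&(q[:,1]<lo+.015)
        if m.any():print(lo.round(3),m.sum(),(np.median(q[m],0)*1000).round(1))
i=c['image'][130:290,180:360,::-1];cv2.imwrite('pics/g3.png',cv2.resize(i,None,fx=3.5,fy=3.5,interpolation=2))
E
```

```text
t 8.62 pos [0.5566 0.043  0.1057] a 79.6 tilt [-0.0003 -0.0001] need cm [-0.05 -0.04  0.07] roll 0.1 q6 13.6 F [ 0.41 -0.16 -0.03] T [-0.006 -0.011  0.028] w 0.0095 18.030221164226532
top 50
0.085 16 [  1.6  92.7 130.1]
0.1 15 [  1.5 106.5 129.5]
0.115 3 [  1.5 115.8 127.3]
0.145 16 [  0.5 152.5 129.7]
side 61
0.13 10 [ -1.6 142.6 126.6]
0.145 20 [ -2.  151.7 126.5]
0.16 6 [ -4.1 162.7 124.4]
0.19 1 [  6.3 201.7 125. ]
0.205 20 [ -1.5 214.  126.2]
0.22 4 [-2.000e-01  2.206e+02  1.239e+02]
```

View pics/g3.png

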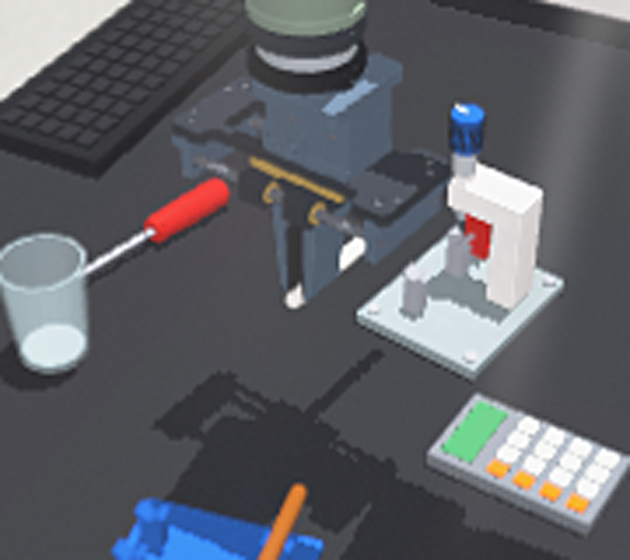

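The rod is level (top at about z 0.130, as expected) and lies along gauge y with its leading end near y = +80. I'll lower it now.

Emit:
jog_arm(
  series=[
    {"claw": 0, "dx": 0, "dy": -0.05, "dz": 1, "roll": 0.1},
    {"claw": 0, "dx": 0, "dy": 0, "dz": 1.5, "roll": 0},
    {"claw": 0, "dx": 0, "dy": 0, "dz": 1.5, "roll": 0},
    {"claw": 0, "dx": 0, "dy": 0, "dz": 1.5, "roll": 0},
    {"claw": 0, "dx": 0, "dy": 0, "dz": 1, "roll": 0},
    {"claw": 0, "dx": 0, "dy": 0, "dz": 0.4, "roll": 0},
    {"claw": 0, "dx": 0, "dy": 0, "dz": 0, "roll": 0},
    {"claw": 0, "dx": 0, "dy": 0, "dz": 0, "roll": 0},
    {"claw": 0, "dx": 0, "dy": 0, "dz": 0, "roll": 0},
  ],
)

```text
time_s: 9.47
eef_pos: [0.5569, 0.043, 0.0377]
eef_rot: [[0.183, 0.983, 0.002], [0.983, -0.183, -0.0], [0.0, 0.002, -1.0]]
force: [-1.0, -0.1, 0.3]
gripper_width: 0.0092
gripper_force: 18.0
```

```bash
python3 - <<'E'
from go import *
p=G+gy*.128
to([p[0],p[1],.037],79.5)
from rig import capture
c=capture("side");H=hsv(c).astype(int)
u,P=cloud(c,H[...,2]>40);g=np.c_[(P[:,:2]-G)@gx,(P[:,:2]-G)@gy,P[:,2]]
for y0 in(0,.062):
    k=(abs(g[:,0])<.016)&(abs(g[:,1]-y0)<.012)&(g[:,2]>.03)&(g[:,2]<.056);q=g[k]*1000
    print(y0,k.sum(),q.min(0).round(1),q.max(0).round(1),np.median(q,0).round(1))
i=c['image'][160:250,250:360,::-1];cv2.imwrite('pics/g4.png',cv2.resize(i,None,fx=6,fy=6,interpolation=2))
E
```

```text
t 9.47 pos [0.5569 0.043  0.0377] a 79.44 tilt [ 0.0017 -0.    ] need cm [-6.85 -0.08  0.07] roll -0.06 q6 13.8 F [-1.   -0.11  0.26] T [ 0.044 -0.033  0.002] w 0.0092 18.013286590576172
0 51 [ -9.  -10.   30.3] [10.7  7.5 48.9] [ 0.4  1.8 40.8]Traceback (most recent call last):
  File "<stdin>", line 9, in <module>
    return umr_minimum(a, axis, None, out, keepdims, initial, where)
ValueError: zero-size array to reduction operation minimum which has no identity
```

Emit:
jog_arm(
  series=[
    {"claw": 0, "dx": -0.5, "dy": -0.05, "dz": 0.05, "roll": 0},
    {"claw": 0, "dx": -0.8, "dy": 0, "dz": 0, "roll": 0},
    {"claw": 0, "dx": -0.8, "dy": 0, "dz": 0, "roll": 0},
    {"claw": 0, "dx": -0.8, "dy": 0, "dz": 0, "roll": 0},
    {"claw": 0, "dx": -0.6, "dy": 0, "dz": 0, "roll": 0},
    {"claw": 0, "dx": 0, "dy": 0, "dz": 0, "roll": 0},
  ],
)

```text
time_s: 10.02
eef_pos: [0.549, 0.0071, 0.0365]
eef_rot: [[0.185, 0.983, -0.0], [0.983, -0.185, -0.0], [-0.0, -0.0, -1.0]]
force: [0.3, 0.3, -1.1]
gripper_width: 0.0091
gripper_force: 18.0
```

Emit:
jog_arm(
  series=[
    {"claw": 0, "dx": -0.5, "dy": 0, "dz": 0, "roll": 0},
    {"claw": 0, "dx": -0.8, "dy": 0, "dz": 0, "roll": 0},
    {"claw": 0, "dx": -0.8, "dy": 0, "dz": 0, "roll": 0},
    {"claw": 0, "dx": -0.8, "dy": 0, "dz": 0, "roll": 0},
    {"claw": 0, "dx": -0.4, "dy": 0, "dz": 0, "roll": 0},
    {"claw": 0, "dx": 0, "dy": 0, "dz": 0, "roll": 0},
    {"claw": 0, "dx": 0, "dy": 0, "dz": 0, "roll": 0},
  ],
)

```text
time_s: 10.6
eef_pos: [0.5433, -0.024, 0.0365]
eef_rot: [[0.184, 0.983, 0.0], [0.983, -0.184, 0.0], [0.0, 0.0, -1.0]]
force: [0.9, 0.1, -0.1]
gripper_width: 0.0094
gripper_force: 18.0
```

```bash
python3 - <<'E'
from go import *
p=G+gy*.096
to([p[0],p[1],.0345],79.5)
from rig import capture
for n in("top","side"):
    c=capture(n);np.savez(n+'3.npz',**c)
    u,P=cloud(c,hsv(c)[...,2]>90);H=hsv(c)[u[:,1],u[:,0]]
    g=np.c_[(P[:,:2]-G)@gx,(P[:,:2]-G)@gy,P[:,2]]
    k=(abs(g[:,0])<.015)&(g[:,1]>-.02)&(g[:,1]<.17)&(g[:,2]>.03)&(g[:,2]<.07)&(H[:,1]<50)&(H[:,2]>130)
    q=g[k];print(n,k.sum());
    for lo in np.arange(-.02,.17,.015):
        m=(q[:,1]>=lo)&(q[:,1]<lo+.015)
        if m.any():print(lo.round(3),m.sum(),(np.median(q[m],0)*1000).round(1))
i=c['image'][150:250,250:370,::-1];cv2.imwrite('pics/g4.png',cv2.resize(i,None,fx=6,fy=6,interpolation=2))
E
```

```text
t 10.6 pos [ 0.5433 -0.024   0.0365] a 79.39 tilt [0.0001 0.0001] need cm [-3.21  0.04  0.2 ] roll -0.11 q6 6.9 F [ 0.86  0.06 -0.06] T [ 0.03  -0.071 -0.017] w 0.0094 18.012793958187103
top 37
0.01 7 [ 1.  21.2 60.5]
0.025 8 [ 0.2 29.1 62.5]
0.055 5 [-1.6 67.1 58.2]
0.07 15 [-0.2 77.9 60.8]
0.085 2 [ 4.1 85.5 58.9]
side 81
0.04 1 [ 2.6 50.7 57. ]
0.055 22 [-2.6 65.1 37.2]
0.07 16 [-3.  76.9 57. ]
0.085 12 [-5.1 90.1 56. ]
0.1 1 [-14.  112.7  62.9]
0.115 4 [-13.2 123.9  60.8]
0.13 9 [ -1.1 140.2  58.1]
0.145 16 [ -2.1 149.9  55.2]
```

View pics/g4.png

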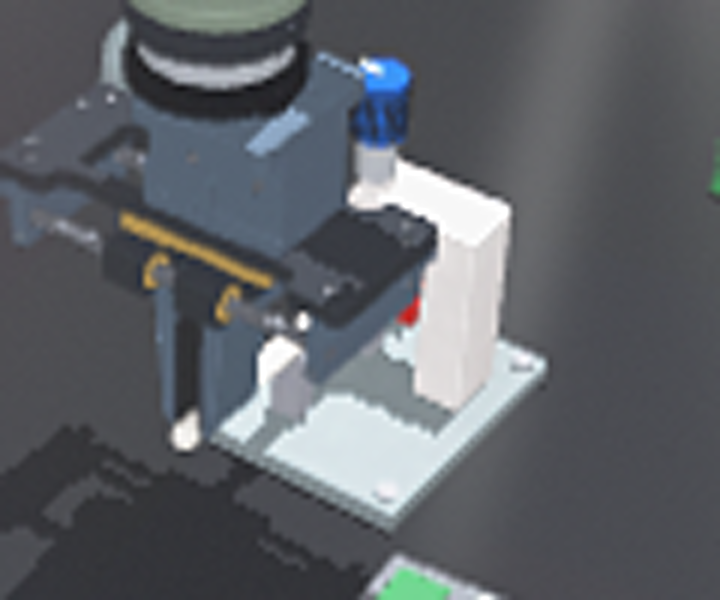

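The rod, still held level, is over the outer rest at about (290,390). Next I slide under the spindle at about 2 mm lift.

Emit:
jog_arm(
  series=[
    {"claw": 0, "dx": -0.3, "dy": 0, "dz": 0.15, "roll": -0.1},
    {"claw": 0, "dx": -0.5, "dy": 0, "dz": 0, "roll": 0},
    {"claw": 0, "dx": -0.5, "dy": 0, "dz": 0, "roll": 0},
    {"claw": 0, "dx": -0.5, "dy": 0, "dz": 0, "roll": 0},
    {"claw": 0, "dx": -0.5, "dy": 0, "dz": 0, "roll": 0},
    {"claw": 0, "dx": 0, "dy": 0, "dz": 0, "roll": 0},
    {"claw": 0, "dx": 0, "dy": 0, "dz": 0, "roll": 0},
  ],
)

```text
time_s: 11.28
eef_pos: [0.539, -0.0468, 0.035]
eef_rot: [[0.182, 0.983, 0.0], [0.983, -0.182, -0.0], [-0.0, 0.0, -1.0]]
force: [0.7, -0.6, -0.7]
gripper_width: 0.0094
gripper_force: 18.0
```

Emit:
jog_arm(
  series=[
    {"claw": 0, "dx": -0.4, "dy": 0, "dz": 0, "roll": 0},
    {"claw": 0, "dx": -0.4, "dy": 0, "dz": 0, "roll": 0},
    {"claw": 0, "dx": 0, "dy": 0, "dz": 0, "roll": 0},
    {"claw": 0, "dx": 0, "dy": 0, "dz": 0.1, "roll": 0},
    {"claw": 0, "dx": 0, "dy": 0, "dz": 0, "roll": 0},
    {"claw": 0, "dx": 0, "dy": 0, "dz": 0, "roll": 0},
  ],
)

```text
time_s: 11.78
eef_pos: [0.5378, -0.0542, 0.034]
eef_rot: [[0.182, 0.983, 0.0], [0.983, -0.182, -0.0], [-0.0, 0.0, -1.0]]
force: [0.0, 0.2, -0.2]
gripper_width: 0.0092
gripper_force: 18.3
```

```bash
python3 - <<'E'
from go import *
p=G+gy*.091
to([p[0],p[1],.0329],79.5)
E
```

```text
t 11.78 pos [ 0.5378 -0.0542  0.034 ] a 79.54 tilt [ 0.0004 -0.0002] need cm [-0.64  0.02  0.11] roll 0.04 q6 3.5 F [ 0.02  0.22 -0.22] T [-0.093 -0.153 -0.047] w 0.0092 18.265875577926636
```

Rod end is about 6 mm from the stop. I'll lower in small steps until it touches the rests.

Emit:
jog_arm(
  series=[
    {"claw": 0, "dx": 0, "dy": 0, "dz": 0.1, "roll": 0},
    {"claw": 0, "dx": 0, "dy": 0, "dz": 0, "roll": 0},
    {"claw": 0, "dx": 0, "dy": 0, "dz": 0, "roll": 0},
  ],
)

```text
time_s: 12.03
eef_pos: [0.5381, -0.0542, 0.0332]
eef_rot: [[0.181, 0.983, 0.001], [0.983, -0.181, -0.0], [-0.0, 0.001, -1.0]]
force: [0.8, -0.8, 2.5]
gripper_width: 0.0096
gripper_force: 18.8
```

Emit:
jog_arm(
  series=[
    {"claw": 0, "dx": 0, "dy": 0, "dz": 0.05, "roll": 0},
    {"claw": 0, "dx": 0, "dy": 0, "dz": 0, "roll": 0},
    {"claw": 0, "dx": 0, "dy": 0, "dz": 0, "roll": 0},
  ],
)

```text
time_s: 12.28
eef_pos: [0.5381, -0.0542, 0.0328]
eef_rot: [[0.182, 0.983, 0.001], [0.983, -0.182, -0.0], [0.0, 0.001, -1.0]]
force: [1.0, 0.1, 2.6]
gripper_width: 0.0093
gripper_force: 19.3
```

```bash
python3 - <<'E'
from go import *
p=G+gy*.091
to([p[0],p[1],.0329],79.5)
E
```

```text
t 12.28 pos [ 0.5381 -0.0542  0.0328] a 79.54 tilt [ 0.0012 -0.0001] need cm [-0.65 -0.01 -0.01] roll 0.04 q6 3.5 F [0.96 0.13 2.65] T [-0.011 -0.31   0.028] w 0.0093 19.28791254758835
```

Seated: 2.6 N up at the expected height. I'll ease the grip and slide home gently.

Emit:
jog_arm(
  series=[
    {"claw": 0, "dx": 0, "dy": 0, "dz": 0, "roll": 0},
    {"claw": 0, "dx": 0, "dy": 0, "dz": 0, "roll": 0},
    {"claw": 0, "dx": -0.1, "dy": 0, "dz": 0, "roll": 0},
    {"claw": 0, "dx": -0.1, "dy": 0, "dz": 0, "roll": 0},
    {"claw": 0, "dx": -0.1, "dy": 0, "dz": 0, "roll": 0},
    {"claw": 0, "dx": -0.1, "dy": 0, "dz": 0, "roll": 0},
    {"claw": 0, "dx": 0, "dy": 0, "dz": 0, "roll": 0},
    {"claw": 0, "dx": 0, "dy": 0, "dz": 0, "roll": 0},
  ],
  squeeze=5,
)

```text
time_s: 12.95
eef_pos: [0.5372, -0.0584, 0.0325]
eef_rot: [[0.182, 0.983, 0.001], [0.983, -0.182, -0.0], [-0.0, 0.001, -1.0]]
force: [2.3, 0.7, 1.4]
gripper_width: 0.0107
gripper_force: 4.9
```

Emit:
jog_arm(
  series=[
    {"claw": 0, "dx": -0.1, "dy": 0, "dz": 0, "roll": 0},
    {"claw": 0, "dx": 0, "dy": 0, "dz": 0, "roll": 0},
    {"claw": 0, "dx": -0.1, "dy": 0, "dz": 0, "roll": 0},
    {"claw": 0, "dx": 0, "dy": 0, "dz": 0, "roll": 0},
    {"claw": 0, "dx": 0, "dy": 0, "dz": 0, "roll": 0},
  ],
)

```text
time_s: 13.37
eef_pos: [0.5368, -0.0602, 0.0325]
eef_rot: [[0.182, 0.983, 0.001], [0.983, -0.182, -0.0], [-0.0, 0.001, -1.0]]
force: [2.8, 0.8, 2.5]
gripper_width: 0.0104
gripper_force: 5.0
```

```bash
python3 - <<'E'
from go import *
p=G+gy*.091
to([p[0],p[1],.0329],79.5)
E
```

```text
t 13.37 pos [ 0.5368 -0.0602  0.0325] a 79.53 tilt [ 0.0006 -0.0002] need cm [-0.03  0.02 -0.04] roll 0.03 q6 2.9 F [2.83 0.76 2.48] T [ 0.186 -0.658  0.033] w 0.0104 5.035523436963558
```

Emit:
jog_arm(
  series=[
    {"claw": 0, "dx": -0.1, "dy": 0.05, "dz": 0, "roll": 0},
    {"claw": 0, "dx": 0, "dy": 0, "dz": 0, "roll": 0},
    {"claw": 0, "dx": 0, "dy": 0, "dz": 0, "roll": 0},
  ],
)

```text
time_s: 13.62
eef_pos: [0.5368, -0.0613, 0.0324]
eef_rot: [[0.182, 0.983, -0.0], [0.983, -0.182, -0.0], [-0.0, -0.0, -1.0]]
force: [2.6, 1.6, 1.6]
gripper_width: 0.0106
gripper_force: 5.1
```

Emit:
jog_arm(
  series=[
    {"claw": 0, "dx": -0.1, "dy": 0, "dz": 0, "roll": 0},
    {"claw": 0, "dx": 0, "dy": 0, "dz": 0, "roll": 0},
    {"claw": 0, "dx": 0, "dy": 0, "dz": 0, "roll": 0},
  ],
)

```text
time_s: 13.87
eef_pos: [0.5367, -0.0623, 0.0324]
eef_rot: [[0.182, 0.983, 0.0], [0.983, -0.182, -0.0], [-0.0, 0.0, -1.0]]
force: [3.2, 0.1, 1.2]
gripper_width: 0.0108
gripper_force: 5.1
```

Emit:
jog_arm(
  series=[
    {"claw": 0, "dx": -0.1, "dy": 0, "dz": 0, "roll": 0},
    {"claw": 0, "dx": 0, "dy": 0, "dz": 0, "roll": 0},
    {"claw": 0, "dx": 0, "dy": 0, "dz": 0, "roll": 0},
  ],
)

```text
time_s: 14.12
eef_pos: [0.5365, -0.0633, 0.0325]
eef_rot: [[0.182, 0.983, 0.0], [0.983, -0.182, -0.0], [-0.0, 0.0, -1.0]]
force: [2.2, 0.4, 2.3]
gripper_width: 0.0104
gripper_force: 5.1
```

Emit:
jog_arm(
  series=[
    {"claw": 0, "dx": -0.1, "dy": 0.03, "dz": 0, "roll": 0},
    {"claw": 0, "dx": 0, "dy": 0, "dz": 0, "roll": 0},
    {"claw": 0, "dx": 0, "dy": 0, "dz": 0, "roll": 0},
  ],
)

```text
time_s: 14.37
eef_pos: [0.5366, -0.0639, 0.0324]
eef_rot: [[0.182, 0.983, -0.0], [0.983, -0.182, 0.001], [0.0, -0.0, -1.0]]
force: [2.8, 3.2, 0.9]
gripper_width: 0.0108
gripper_force: 5.1
```

Emit:
jog_arm(
  series=[
    {"claw": 0, "dx": -0.1, "dy": 0, "dz": 0, "roll": 0},
    {"claw": 0, "dx": 0, "dy": 0, "dz": 0, "roll": 0},
    {"claw": 0, "dx": 0, "dy": 0, "dz": 0, "roll": 0},
  ],
)

```text
time_s: 14.62
eef_pos: [0.5365, -0.0643, 0.0324]
eef_rot: [[0.182, 0.983, 0.0], [0.983, -0.182, 0.001], [0.001, -0.0, -1.0]]
force: [3.5, 5.1, 1.7]
gripper_width: 0.0102
gripper_force: 5.1
```

Emit:
jog_arm(
  series=[
    {"claw": 0, "dx": -0.1, "dy": 0, "dz": 0, "roll": 0},
    {"claw": 0, "dx": 0, "dy": 0, "dz": 0, "roll": 0},
    {"claw": 0, "dx": 0, "dy": 0, "dz": 0, "roll": 0},
  ],
)

```text
time_s: 14.87
eef_pos: [0.5364, -0.065, 0.0325]
eef_rot: [[0.183, 0.983, 0.001], [0.983, -0.183, 0.002], [0.002, 0.0, -1.0]]
force: [3.6, 5.9, 3.0]
gripper_width: 0.0103
gripper_force: 5.2
```

```bash
python3 - <<'E'
from go import *
p=G+gy*.091
to([p[0],p[1],.0329],79.5)
E
```

```text
t 14.87 pos [ 0.5364 -0.065   0.0325] a 79.48 tilt [0.0005 0.002 ] need cm [ 0.44 -0.04 -0.03] roll -0.02 q6 2.2 F [3.6  5.89 2.99] T [ 1.229 -0.752  0.042] w 0.0103 5.1958561688661575
```

The stop is felt at about 6 N axially. I release, then rise and move back.

Emit:
jog_arm(
  series=[
    {"claw": 0, "dx": 0.03, "dy": 0.03, "dz": 0, "roll": 0},
    {"claw": 0, "dx": 0, "dy": 0, "dz": 0, "roll": 0},
    {"claw": 0.5, "dx": 0, "dy": 0, "dz": 0, "roll": 0},
    {"claw": 0.5, "dx": 0, "dy": 0, "dz": 0, "roll": 0},
    {"claw": 0.5, "dx": 0, "dy": 0, "dz": 0, "roll": 0},
    {"claw": 0.5, "dx": 0, "dy": 0, "dz": 0, "roll": 0},
    {"claw": 0.5, "dx": 0, "dy": 0, "dz": 0, "roll": 0},
    {"claw": 0.5, "dx": 0, "dy": 0, "dz": 0, "roll": 0},
  ],
)

```text
time_s: 15.53
eef_pos: [0.5361, -0.0661, 0.0322]
eef_rot: [[0.182, 0.983, -0.001], [0.983, -0.182, -0.0], [-0.0, -0.001, -1.0]]
force: [0.0, 0.7, 0.6]
gripper_width: 0.0448
gripper_force: 0.0
```

Emit:
jog_arm(
  series=[
    {"claw": 0.5, "dx": 0, "dy": 0, "dz": -0.5, "roll": 0},
    {"claw": 0.5, "dx": 0, "dy": 0, "dz": -1.5, "roll": 0},
    {"claw": 0.5, "dx": 0, "dy": 0, "dz": -2.5, "roll": 0},
    {"claw": 0.5, "dx": 0, "dy": 0, "dz": -3, "roll": 0},
    {"claw": 0.5, "dx": 0, "dy": 0, "dz": -3, "roll": 0},
    {"claw": 0.5, "dx": 0, "dy": 0, "dz": -3, "roll": 0},
    {"claw": 0.5, "dx": 0, "dy": 0, "dz": -2, "roll": 0},
    {"claw": 0.5, "dx": 0, "dy": 0, "dz": -1, "roll": 0},
    {"claw": 0.5, "dx": 0, "dy": 0, "dz": 0, "roll": 0},
    {"claw": 0.5, "dx": 0, "dy": 0, "dz": 0, "roll": 0},
  ],
)

```text
time_s: 16.37
eef_pos: [0.5361, -0.0659, 0.197]
eef_rot: [[0.182, 0.983, -0.001], [0.983, -0.182, -0.0], [-0.0, -0.001, -1.0]]
force: [-0.9, -0.0, -0.6]
gripper_width: 0.0456
gripper_force: 0.0
```

```bash
python3 - <<'E'
from go import *
to([G[0],G[1],.134],79.5)
from rig import capture
for n in("top","side"):
    c=capture(n);np.savez(n+'4.npz',**c)
    u,P=cloud(c,hsv(c)[...,2]>90);H=hsv(c)[u[:,1],u[:,0]]
    g=np.c_[(P[:,:2]-G)@gx,(P[:,:2]-G)@gy,P[:,2]]
    k=(abs(g[:,0])<.015)&(g[:,1]>-.04)&(g[:,1]<.14)&(g[:,2]>.03)&(g[:,2]<.07)&(H[:,1]<50)&(H[:,2]>130)
    q=g[k];print(n,k.sum());
    for lo in np.arange(-.04,.14,.015):
        m=(q[:,1]>=lo)&(q[:,1]<lo+.015)
        if m.any():print(lo.round(3),m.sum(),(np.median(q[m],0)*1000).round(1),(q[m,1].max()*1000).round(1))
i=c['image'][140:250,240:370,::-1];cv2.imwrite('pics/g5.png',cv2.resize(i,None,fx=5,fy=5,interpolation=2))
E
```

```text
t 16.37 pos [ 0.5361 -0.0659  0.197 ] a 79.53 tilt [-0.0006 -0.    ] need cm [-8.56 -0.03  6.3 ] roll 0.03 q6 2.2 F [-0.87 -0.02 -0.56] T [ 0.005 -0.078  0.052] w 0.0456 0.0
top 10
0.005 6 [ 2.6 16.9 58.5] 19.4
0.02 4 [-0.  22.5 58.3] 25.2
side 170
-0.025 8 [ -1.1 -17.4  54.9] -11.2
-0.01 25 [-1.8  0.1 55.2] 4.9
0.005 16 [-1.9 11.4 55.2] 19.4
0.02 16 [-0.4 27.5 54.7] 34.9
0.035 16 [-1.4 42.1 53.4] 49.2
0.05 28 [-2.9 58.6 50.9] 65.0
0.065 17 [-2.7 73.5 52.9] 80.0
0.08 17 [-1.2 86.4 52.7] 94.8
0.095 19 [ -2.  103.1  52.3] 109.6
0.11 8 [  0.3 111.   50.5] 113.9
```

View pics/g5.png

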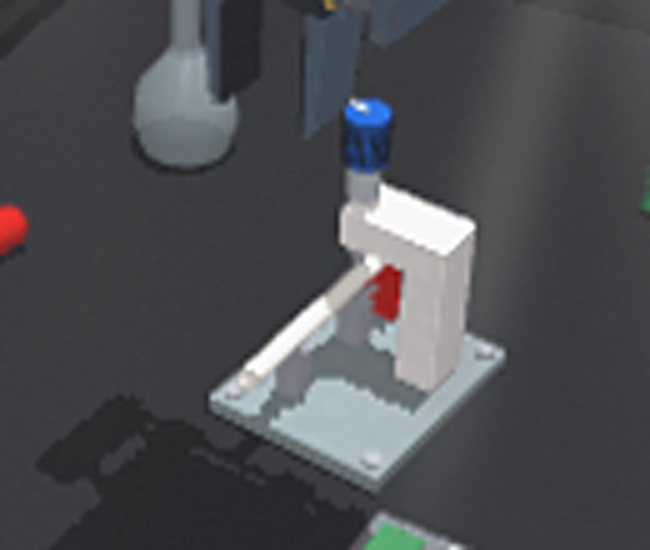

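The rod lies in both rests, from (380,260) to (245,380), with its end at the red stop. I'll pre-roll backward to get one long clockwise stroke.

Emit:
jog_arm(
  series=[
    {"claw": 0.5, "dx": 0, "dy": 0, "dz": 0, "roll": -6.9},
    {"claw": 0.5, "dx": 0, "dy": 0, "dz": 0, "roll": -6.9},
    {"claw": 0.5, "dx": 0, "dy": 0, "dz": 0, "roll": -6.9},
    {"claw": 0.5, "dx": 0, "dy": 0, "dz": 0, "roll": -6.9},
    {"claw": 0.5, "dx": 0, "dy": 0, "dz": 0, "roll": -6.9},
    {"claw": 0.5, "dx": 0, "dy": 0, "dz": 0, "roll": -6.9},
    {"claw": 0.5, "dx": 0, "dy": 0, "dz": 0, "roll": -6.9},
    {"claw": 0.5, "dx": 0, "dy": 0, "dz": 0, "roll": -6.9},
    {"claw": 0.5, "dx": 0, "dy": 0, "dz": 0, "roll": -6.9},
    {"claw": 0.5, "dx": 0, "dy": 0, "dz": 0, "roll": -6.9},
    {"claw": 0.5, "dx": 0, "dy": 0, "dz": 0, "roll": -6.9},
    {"claw": 0.5, "dx": 0, "dy": 0, "dz": 0, "roll": -6.9},
  ],
)

```text
time_s: 17.47
eef_pos: [0.5356, -0.0658, 0.1954]
eef_rot: [[-0.955, 0.298, -0.004], [0.298, 0.955, 0.0], [0.004, -0.001, -1.0]]
force: [0.5, 0.3, -0.9]
gripper_width: 0.0456
gripper_force: 0.0
```

Emit:
jog_arm(
  series=[
    {"claw": 0.5, "dx": 0, "dy": 0, "dz": 0, "roll": -6.9},
    {"claw": 0.5, "dx": 0, "dy": 0, "dz": 0, "roll": -6.9},
    {"claw": 0.5, "dx": 0, "dy": 0, "dz": 0, "roll": -6.9},
    {"claw": 0.5, "dx": 0, "dy": 0, "dz": 0, "roll": -6.9},
    {"claw": 0.5, "dx": 0, "dy": 0, "dz": 0, "roll": -6.9},
    {"claw": 0.5, "dx": 0, "dy": 0, "dz": 0, "roll": -6.9},
    {"claw": 0.5, "dx": 0, "dy": 0, "dz": 0, "roll": 0},
    {"claw": 0.5, "dx": 0, "dy": 0, "dz": 0, "roll": 0},
    {"claw": 0.5, "dx": 0, "dy": 0, "dz": 0, "roll": 0},
  ],
)

```text
time_s: 18.22
eef_pos: [0.5361, -0.0659, 0.1965]
eef_rot: [[-0.916, -0.4, -0.002], [-0.4, 0.916, 0.0], [0.002, 0.001, -1.0]]
force: [0.7, -0.3, -0.1]
gripper_width: 0.0452
gripper_force: 0.0
```

```bash
python3 - <<'E'
from go import *
to([.521,-.1522,.134],79.5)
E
```

```text
t 18.22 pos [ 0.5361 -0.0659  0.1965] a -156.41 tilt [-0.0019  0.0002] need cm [ 4.83 -7.31  6.25] roll -235.91 q6 -121.8 F [ 0.71 -0.3  -0.11] T [ 0.096 -0.128 -0.023] w 0.0452 0.0
```

Emit:
jog_arm(
  series=[
    {"claw": 0.5, "dx": 0.8, "dy": -1.3, "dz": 0, "roll": 0},
    {"claw": 0.5, "dx": 1.2, "dy": -1.8, "dz": 0, "roll": 0},
    {"claw": 0.5, "dx": 1.2, "dy": -1.8, "dz": 0, "roll": 0},
    {"claw": 0.5, "dx": 1.2, "dy": -1.8, "dz": 0, "roll": 0},
    {"claw": 0.5, "dx": 0.4, "dy": -0.6, "dz": 0, "roll": 0},
    {"claw": 0.5, "dx": 0, "dy": 0, "dz": 0, "roll": 0},
    {"claw": 0.5, "dx": 0, "dy": 0, "dz": 0, "roll": 0},
    {"claw": 0.5, "dx": 0, "dy": 0, "dz": 0, "roll": 0},
  ],
)

```text
time_s: 18.88
eef_pos: [0.5221, -0.1512, 0.1973]
eef_rot: [[-0.915, -0.402, -0.0], [-0.402, 0.915, 0.001], [-0.0, 0.001, -1.0]]
force: [-0.3, 0.2, 0.4]
gripper_width: 0.0454
gripper_force: 0.0
```

```bash
python3 - <<'E'
from go import *
to([.521,-.1522,.134],79.5)
from rig import capture
c=capture('side')
i=c['image'][100:240,230:380,::-1];cv2.imwrite('pics/g6.png',cv2.resize(i,None,fx=4,fy=4,interpolation=2))
E
```

```text
t 18.88 pos [ 0.5221 -0.1512  0.1973] a -156.27 tilt [-0.0001  0.0007] need cm [ 0.14 -0.06  6.33] roll -235.77 q6 -131.1 F [-0.34  0.15  0.36] T [ 0.169 -0.065 -0.016] w 0.0454 0.0
```

View pics/g6.png

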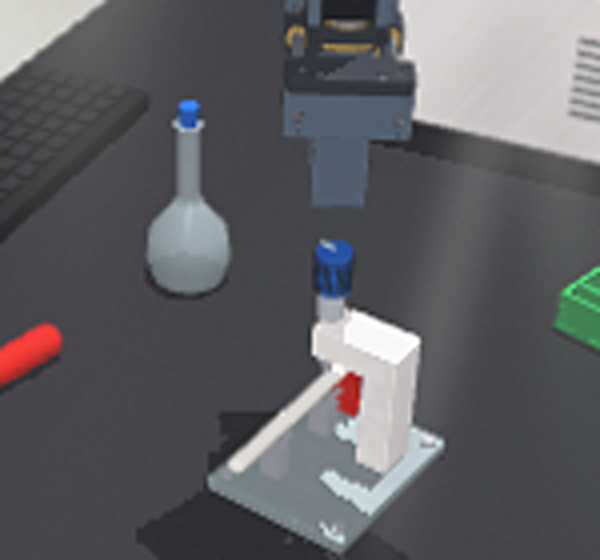

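The fingers at (340,170) are centred above the cap at (333,265), and the rod is still in place. I'll lower and grip.

Emit:
jog_arm(
  series=[
    {"claw": 0.5, "dx": 0.12, "dy": -0.06, "dz": 0.5, "roll": 0},
    {"claw": 0.5, "dx": 0, "dy": 0, "dz": 0.8, "roll": 0},
    {"claw": 0.5, "dx": 0, "dy": 0, "dz": 1, "roll": 0},
    {"claw": 0.5, "dx": 0, "dy": 0, "dz": 1, "roll": 0},
    {"claw": 0.5, "dx": 0, "dy": 0, "dz": 1, "roll": 0},
    {"claw": 0.5, "dx": 0, "dy": 0, "dz": 1, "roll": 0},
    {"claw": 0.5, "dx": 0, "dy": 0, "dz": 0.8, "roll": 0},
    {"claw": 0.5, "dx": 0, "dy": 0, "dz": 0.2, "roll": 0},
    {"claw": 0.5, "dx": 0, "dy": 0, "dz": 0, "roll": 0},
    {"claw": 0.5, "dx": 0, "dy": 0, "dz": 0, "roll": 0},
  ],
)

```text
time_s: 19.77
eef_pos: [0.5214, -0.1532, 0.1346]
eef_rot: [[-0.915, -0.402, 0.0], [-0.402, 0.915, -0.0], [-0.0, -0.0, -1.0]]
force: [0.3, 0.7, 0.0]
gripper_width: 0.0459
gripper_force: 0.0
```

Emit:
jog_arm(
  series=[
    {"claw": 0.3, "dx": 0, "dy": 0, "dz": 0, "roll": 0},
    {"claw": 0.1, "dx": 0, "dy": 0, "dz": 0, "roll": 0},
    {"claw": 0.1, "dx": 0, "dy": 0, "dz": 0, "roll": 0},
    {"claw": 0.1, "dx": 0, "dy": 0, "dz": 0, "roll": 0},
    {"claw": 0.1, "dx": 0, "dy": 0, "dz": 0, "roll": 0},
    {"claw": 0.1, "dx": 0, "dy": 0, "dz": 0, "roll": 0},
  ],
  squeeze=20,
)

```text
time_s: 20.27
eef_pos: [0.5209, -0.1521, 0.1349]
eef_rot: [[-0.916, -0.402, -0.0], [-0.402, 0.916, 0.002], [-0.001, 0.002, -1.0]]
force: [-1.9, 4.7, 5.3]
gripper_width: 0.0254
gripper_force: 20.0
```

```bash
python3 - <<'E'
from go import *
to([.521,-.1522,.134],79.5)
E
```

```text
t 20.27 pos [ 0.5209 -0.1521  0.1349] a -156.28 tilt [-0.0001  0.0017] need cm [-0.   -0.01  0.09] roll -235.78 q6 -131.3 F [-1.86  4.67  5.29] T [ 1.13   0.25  -0.016] w 0.0254 20.007428526878357
```

Cap gripped (25.4 mm). Now the clockwise stroke, reading torque at intervals.

Emit:
jog_arm(
  series=[
    {"claw": 0.1, "dx": 0, "dy": 0.05, "dz": 0, "roll": 3},
    {"claw": 0.1, "dx": 0, "dy": 0, "dz": 0, "roll": 5},
    {"claw": 0.1, "dx": 0, "dy": 0, "dz": 0, "roll": 5},
    {"claw": 0.1, "dx": 0, "dy": 0, "dz": 0, "roll": 5},
    {"claw": 0.1, "dx": 0, "dy": 0, "dz": 0, "roll": 5},
    {"claw": 0.1, "dx": 0, "dy": 0, "dz": 0, "roll": 5},
    {"claw": 0.1, "dx": 0, "dy": 0, "dz": 0, "roll": 5},
    {"claw": 0.1, "dx": 0, "dy": 0, "dz": 0, "roll": 5},
    {"claw": 0.1, "dx": 0, "dy": 0, "dz": 0, "roll": 5},
    {"claw": 0.1, "dx": 0, "dy": 0, "dz": 0, "roll": 5},
    {"claw": 0.1, "dx": 0, "dy": 0, "dz": 0, "roll": 5},
    {"claw": 0.1, "dx": 0, "dy": 0, "dz": 0, "roll": 5},
  ],
)

```text
time_s: 21.27
eef_pos: [0.5209, -0.1524, 0.1349]
eef_rot: [[-0.824, 0.566, 0.0], [0.566, 0.824, 0.0], [-0.0, 0.0, -1.0]]
force: [-1.6, 3.1, 5.4]
gripper_width: 0.0248
gripper_force: 20.0
```

```bash
cat > st.py <<'E'
from go import *
from rig import capture
T=[]
for i in range(5):
    s=r.read_state();T.append(s["ft_torque"][2]);c=capture("side")
to([.521,-.1522,.134],79.5);print("Tz",np.round(T,3),np.mean(T))
E
python3 st.py
```

```text
t 21.52 pos [ 0.5209 -0.1524  0.1349] a 145.87 tilt [0.0003 0.0002] need cm [0.01 0.02 0.09] roll 66.37 q6 -73.4 F [-0.93  4.09  4.99] T [ 0.649  0.248 -0.02 ] w 0.0251 20.002982318401337
Tz [ 0.026 -0.055 -0.104 -0.072 -0.09 ] -0.05898547034263683
```

Emit:
jog_arm(
  series=[
    {"claw": 0.1, "dx": 0, "dy": 0.03, "dz": 0, "roll": 5},
    {"claw": 0.1, "dx": 0, "dy": 0, "dz": 0, "roll": 5},
    {"claw": 0.1, "dx": 0, "dy": 0, "dz": 0, "roll": 5},
    {"claw": 0.1, "dx": 0, "dy": 0, "dz": 0, "roll": 5},
    {"claw": 0.1, "dx": 0, "dy": 0, "dz": 0, "roll": 5},
    {"claw": 0.1, "dx": 0, "dy": 0, "dz": 0, "roll": 5},
    {"claw": 0.1, "dx": 0, "dy": 0, "dz": 0, "roll": 5},
    {"claw": 0.1, "dx": 0, "dy": 0, "dz": 0, "roll": 5},
    {"claw": 0.1, "dx": 0, "dy": 0, "dz": 0, "roll": 5},
    {"claw": 0.1, "dx": 0, "dy": 0, "dz": 0, "roll": 5},
  ],
  squeeze=30,
)

```text
time_s: 22.35
eef_pos: [0.5206, -0.1525, 0.1349]
eef_rot: [[-0.099, 0.995, -0.001], [0.995, 0.099, -0.0], [-0.0, -0.001, -1.0]]
force: [-2.6, 2.6, 5.7]
gripper_width: 0.025
gripper_force: 30.0
```

```bash
python3 st.py
```

```text
t 22.6 pos [ 0.5206 -0.1525  0.1349] a 95.88 tilt [-0.0008 -0.0004] need cm [0.02 0.04 0.09] roll 16.38 q6 -23.4 F [-2.77  1.53  6.81] T [ 0.48   0.562 -0.067] w 0.0249 30.001133680343628
Tz [ 0.003 -0.018 -0.055 -0.052 -0.054] -0.03519314385558821
```

Emit:
jog_arm(
  series=[
    {"claw": 0.1, "dx": 0, "dy": 0, "dz": 0, "roll": 5},
    {"claw": 0.1, "dx": 0, "dy": 0, "dz": 0, "roll": 5},
    {"claw": 0.1, "dx": 0, "dy": 0, "dz": 0, "roll": 5},
    {"claw": 0.1, "dx": 0, "dy": 0, "dz": 0, "roll": 5},
    {"claw": 0.1, "dx": 0, "dy": 0, "dz": 0, "roll": 5},
    {"claw": 0.1, "dx": 0, "dy": 0, "dz": 0, "roll": 5},
    {"claw": 0.1, "dx": 0, "dy": 0, "dz": 0, "roll": 5},
    {"claw": 0.1, "dx": 0, "dy": 0, "dz": 0, "roll": 5},
    {"claw": 0.1, "dx": 0, "dy": 0, "dz": 0, "roll": 5},
    {"claw": 0.1, "dx": 0, "dy": 0, "dz": 0, "roll": 5},
  ],
)

```text
time_s: 23.43
eef_pos: [0.5203, -0.1523, 0.1349]
eef_rot: [[0.699, 0.715, -0.001], [0.715, -0.699, 0.0], [-0.001, -0.001, -1.0]]
force: [-3.1, 4.1, 6.6]
gripper_width: 0.0249
gripper_force: 30.0
```

```bash
python3 st.py
```

```text
t 23.68 pos [ 0.5203 -0.1523  0.1349] a 45.87 tilt [-0.0013  0.0001] need cm [0.05 0.04 0.09] roll -33.63 q6 26.6 F [-3.37  3.76  5.25] T [ 0.588  0.649 -0.066] w 0.0249 30.001379549503326
Tz [ 0.017 -0.064  0.013 -0.03  -0.105] -0.033860866338804974
```

Emit:
jog_arm(
  series=[
    {"claw": 0.1, "dx": 0, "dy": 0, "dz": 0, "roll": 5},
    {"claw": 0.1, "dx": 0, "dy": 0, "dz": 0, "roll": 5},
    {"claw": 0.1, "dx": 0, "dy": 0, "dz": 0, "roll": 5},
    {"claw": 0.1, "dx": 0, "dy": 0, "dz": 0, "roll": 5},
    {"claw": 0.1, "dx": 0, "dy": 0, "dz": 0, "roll": 5},
    {"claw": 0.1, "dx": 0, "dy": 0, "dz": 0, "roll": 5},
    {"claw": 0.1, "dx": 0, "dy": 0, "dz": 0, "roll": 5},
    {"claw": 0.1, "dx": 0, "dy": 0, "dz": 0, "roll": 5},
    {"claw": 0.1, "dx": 0, "dy": 0, "dz": 0, "roll": 5},
    {"claw": 0.1, "dx": 0, "dy": 0, "dz": 0, "roll": 5},
  ],
)

```text
time_s: 24.52
eef_pos: [0.5204, -0.152, 0.1349]
eef_rot: [[0.997, -0.076, -0.001], [-0.076, -0.997, 0.001], [-0.001, -0.0, -1.0]]
force: [-3.8, 3.7, 5.8]
gripper_width: 0.0249
gripper_force: 30.0
```

```bash
python3 st.py
```

```text
t 24.77 pos [ 0.5204 -0.152   0.1349] a -4.13 tilt [-0.0012  0.0006] need cm [0.06 0.01 0.09] roll -83.63 q6 76.6 F [-2.44  3.58  7.25] T [ 0.778  0.695 -0.01 ] w 0.025 30.00138133764267
Tz [ 0.074 -0.06  -0.038 -0.032 -0.024] -0.016062498206609144
```

Emit:
jog_arm(
  series=[
    {"claw": 0.1, "dx": 0, "dy": 0, "dz": 0, "roll": 5},
    {"claw": 0.1, "dx": 0, "dy": 0, "dz": 0, "roll": 5},
    {"claw": 0.1, "dx": 0, "dy": 0, "dz": 0, "roll": 5},
    {"claw": 0.1, "dx": 0, "dy": 0, "dz": 0, "roll": 5},
    {"claw": 0.1, "dx": 0, "dy": 0, "dz": 0, "roll": 5},
  ],
)

```text
time_s: 25.18
eef_pos: [0.5204, -0.152, 0.1349]
eef_rot: [[0.872, -0.49, -0.001], [-0.49, -0.872, 0.001], [-0.001, -0.0, -1.0]]
force: [-2.5, 4.1, 7.5]
gripper_width: 0.0249
gripper_force: 30.0
```

```bash
python3 st.py
```

```text
t 25.43 pos [ 0.5205 -0.152   0.1349] a -29.13 tilt [-0.001   0.0007] need cm [ 0.06 -0.    0.09] roll -108.63 q6 101.6 F [-2.81  4.35  6.67] T [ 0.853  0.603 -0.023] w 0.025 30.001141726970673
Tz [ 0.107 -0.032 -0.054  0.053 -0.052] 0.004568994405451736
```

Emit:
jog_arm(
  series=[
    {"claw": 0.1, "dx": 0, "dy": 0, "dz": 0, "roll": 5},
    {"claw": 0.1, "dx": 0, "dy": 0, "dz": 0, "roll": 5},
    {"claw": 0.1, "dx": 0, "dy": 0, "dz": 0, "roll": 5},
    {"claw": 0.1, "dx": 0, "dy": 0, "dz": 0, "roll": 5},
    {"claw": 0.1, "dx": 0, "dy": 0, "dz": 0, "roll": 5},
  ],
)

```text
time_s: 25.85
eef_pos: [0.5205, -0.1519, 0.1349]
eef_rot: [[0.583, -0.813, -0.001], [-0.813, -0.583, 0.001], [-0.001, 0.0, -1.0]]
force: [-3.6, 4.2, 6.5]
gripper_width: 0.025
gripper_force: 30.0
```

```bash
python3 st.py
```

```text
t 26.1 pos [ 0.5205 -0.1519  0.1349] a -54.13 tilt [-0.0009  0.0007] need cm [ 0.05 -0.02  0.09] roll -133.63 q6 126.6 F [-3.82  3.68  6.29] T [ 0.864  0.624 -0.   ] w 0.0248 30.001986622810364
Tz [ 0.1    0.015  0.032 -0.02   0.008] 0.026852280880405976
```

Moving torque rose from about 0.02 to 0.10 between 158° and 233° and stayed there, so the ratchet is slipping. The slip is at most 1.75 rad. I'll add 10° for margin, then release and rise.

Emit:
jog_arm(
  series=[
    {"claw": 0.1, "dx": 0, "dy": 0, "dz": 0, "roll": 5},
    {"claw": 0.1, "dx": 0, "dy": 0, "dz": 0, "roll": 5},
    {"claw": 0.1, "dx": 0, "dy": 0, "dz": 0, "roll": 0},
    {"claw": 0.1, "dx": 0, "dy": 0, "dz": 0, "roll": 0},
    {"claw": 0.5, "dx": 0, "dy": 0, "dz": 0, "roll": 0},
    {"claw": 0.5, "dx": 0, "dy": 0, "dz": 0, "roll": 0},
    {"claw": 0.5, "dx": 0, "dy": 0, "dz": 0, "roll": 0},
    {"claw": 0.5, "dx": 0, "dy": 0, "dz": 0, "roll": 0},
    {"claw": 0.5, "dx": 0, "dy": 0, "dz": 0, "roll": 0},
    {"claw": 0.5, "dx": 0, "dy": 0, "dz": 0, "roll": 0},
  ],
)

```text
time_s: 26.93
eef_pos: [0.5212, -0.1526, 0.1343]
eef_rot: [[0.434, -0.901, -0.0], [-0.901, -0.434, -0.0], [0.0, 0.0, -1.0]]
force: [0.6, -0.1, 0.3]
gripper_width: 0.0459
gripper_force: 0.0
```

Emit:
jog_arm(
  series=[
    {"claw": 0.5, "dx": 0, "dy": 0, "dz": -0.5, "roll": 0},
    {"claw": 0.5, "dx": 0, "dy": 0, "dz": -1, "roll": 0},
    {"claw": 0.5, "dx": 0, "dy": 0, "dz": -2, "roll": 0},
    {"claw": 0.5, "dx": 0, "dy": 0, "dz": -2, "roll": 0},
    {"claw": 0.5, "dx": 0, "dy": 0, "dz": -2, "roll": 0},
    {"claw": 0.5, "dx": 0, "dy": 0, "dz": -1, "roll": 0},
    {"claw": 0.5, "dx": 0, "dy": 0, "dz": 0, "roll": 0},
    {"claw": 0.5, "dx": 0, "dy": 0, "dz": 0, "roll": 0},
    {"claw": 0.5, "dx": 0, "dy": 0, "dz": 0, "roll": 0},
  ],
)

```text
time_s: 27.68
eef_pos: [0.5204, -0.1522, 0.2184]
eef_rot: [[0.434, -0.901, -0.002], [-0.901, -0.434, 0.001], [-0.001, 0.001, -1.0]]
force: [0.7, 1.1, 0.2]
gripper_width: 0.0457
gripper_force: 0.0
```

```bash
python3 - <<'E'
from go import *
to([.521,-.1522,.134])
from rig import capture
c=capture('side')
i=c['image'][120:250,240:370,::-1];cv2.imwrite('pics/g7.png',cv2.resize(i,None,fx=4.5,fy=4.5,interpolation=2))
E
```

```text
t 27.68 pos [ 0.5204 -0.1522  0.2184] a -64.26 tilt [-0.0019  0.0005] need cm [ 0.04 -0.06  8.44] roll None q6 136.8 F [0.67 1.1  0.17] T [ 0.082 -0.012  0.025] w 0.0457 0.0
```

View pics/g7.png

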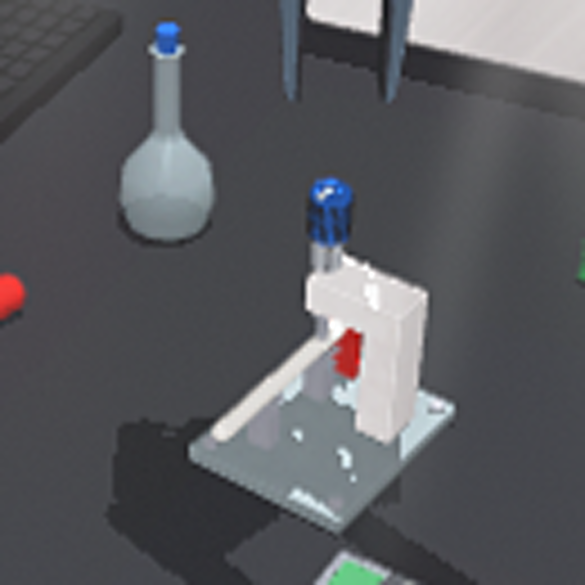

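The spindle at (322,330) now reaches down onto the rod, which lies in the rests from (345,335) to (220,435) at the red stop. The gripper is clear, so I'm handing in.

```bash
python3 -c "
from rig import workorder
print(workorder.job_done())"
```

```text
the job is handed in; nothing more can be done
None
```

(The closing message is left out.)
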